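# Put a finished medal away in the lidded dish

### The job

Put the brass medal away with the others in the lidded dish: first raise the lid by its knob edge first, one side up while the other side still rests on the dish, then take it off and park it on the sloping lid rest, against the two pegs. Lay the medal flat and central on top of the pile in the dish, feeling for the top because you cannot know how high the pile stands, and do not let it drop onto it. Then put the lid back on the dish, centred and fully down, without letting it fall, and leave the other things on the bench where they are.

Things in the scene. Friction and masses are not known exactly. Their poses are not given: they have to be found in the camera images.
- lid_knob (a point): centre of the dark wooden knob in the middle of the lid, half-way up; z = along the knob, out of the lid's top. The knob is 34 mm across and 30 mm high; this point is 15 mm above the top face of the lid's disc and 19 mm above the disc's underside
- lid: the lid: a clear glass disc with bright metal bands, 165 mm across, 4 mm thick, about 0.25 kg. A skirt 3.5 mm thick hangs 8 mm below its underside all round, with 4 mm play round the outside of the dish. At the start it lies flat on the dish, centred within 1.5 mm. Origin at the centre of the disc's underside, z out of its top
- dish: shallow white stoneware dish, does not move: 150 mm across, inside 140 mm, 46 mm high, floor 6 mm thick; origin at the centre of its underside, z up. In it, centred within 2 mm, a blue felt pad with a pile of three silver medals (each 56 mm across, 6 mm thick). The pad's thickness varies, so the pile's top is 26 to 36 mm above the dish's underside, to be felt or seen once the lid is off
- dish_rim (a point): centre of the dish's mouth, level with its rim, 46 mm above its underside; when the lid is fully down the knob's centre is 19 mm above this point
- lid_rest: wooden lid rest, does not move: a board 160 x 130 mm sloping at 30 degrees, which rises towards the body's +x; at its lower (-x) end two dowel pegs, 10 mm thick and 18 mm high, 114 mm apart centre to centre, on which the rim of the parked lid leans. Origin at the centre of its underside, z up
- rest_seat (a point): where the knob's centre stands when the lid lies on the rest, knob up, rim against both pegs: 27 mm from the board, square to it. The parked knob points along (-0.5, 0, 0.866) in this point's axes (those of the rest). There is room up the slope: the lid can be set down a few mm higher, clear of the peg tops, and slid down to the pegs
- medal_center (a point): centre of the brass medal, half-way up; a disc 62 mm across and 6 mm thick, about 0.15 kg, z up. At the start it lies flat on the bench block and overhangs it by 9 mm all round
- medal: the same medal; origin at the centre of its underside
- bench_block: round steel bench block under the medal, does not move: 45 mm across, 24 mm high; origin at the centre of its underside
- magnifier_lamp: obstacle, does not move: magnifier lamp whose long padded head hangs low over the bench between the dish and the bench block. In world axes from this origin the head spans x -0.29 to -0.03 m, y -0.09 to +0.08 m, and z 0.077 to 0.201 m above the worktop: carry things over it or in front of it
- hot_plate: obstacle, does not move: hot plate with a glass pot and lid on it, behind the lid rest; 190 mm high in all; in world axes from this origin it spans x -0.14 to +0.17 m, y -0.16 to +0.15 m
- caliper: bystander, to be left alone: a steel vernier caliper, 63 x 195 x 8 mm, lying flat; origin at the centre of its underside
- sanding_stick: bystander, to be left alone: a wooden sanding stick, 23 x 200 x 10 mm, lying flat; origin at the centre of its underside
- tape: bystander, to be left alone: a roll of yellowish tape, 96 mm across, 25 mm high, lying flat; origin at the centre of its underside
Not all that is in view belongs to the job. Of the things shaped like the medal, the brass one is meant.

How it is judged:
By the outcome, as a careful person would: the job done as asked, in the order asked, and still so for the second after the job is handed in, with the robot touching nothing.
It also fails if it takes over 72 s, if anything falls off the work surface, if the arm or the gripper's body presses on something with over 40 N, if the wrist force passes 120 N, or if a joint passes its speed limit or range.

### The arm

A 6-joint arm with a two-finger parallel gripper is mounted at the origin on a cart in front of the work surface, level with it; the furniture and walls round the work are solid. World frame = base frame: x ahead of the robot, y to its left, z up, the work surface at z = 0. Lengths are in m, angles in degrees, forces in N, time in s.
With the tool pointing down it reaches from about 0.325 to 0.9 m from the base axis. Payload 6.1 kg.
Tool frame: the origin (TCP) lies on the centre line of the jaws, within the pads' length; the fingertips stand 17 mm ahead of it and the grasp point (between the pads) lies 2 mm behind it (r.tcp_to_tips is the distance from the TCP to the fingertips, in m); z points along the fingers, y is the direction in which the jaws open and shut (so a half turn about z gives the same grasp; the last joint's range is limited). The gripper opens to 85 mm and grips with 20 to 120 N. Pads are 22 mm wide; open, the fingers measure 114 mm over their backs; the gripper's body (76 mm by 85 mm) begins 54 mm behind the grasp point. The pads swing forward as they close: fully open they stand 13 mm farther back than shut.
Start: joints at [-80.449, 12.628, 87.462, -0, 79.91, -7.225], TCP at [0.18, -0.598, 0.248] pointing down, gripper open.
Joint ranges: [-170.65, 170.65], [-52.31, 119.04], [5.05, 147.46], [-71.25, 251.25], [11.57, 151.72], [-153.62, 153.62]. Speed limits (degrees/s): [147.25, 147.25, 172.46, 180, 180, 180].

### API

Orientations are given as [roll, pitch, yaw] about the fixed x, y, z axes, in that order (R = Rz(yaw) Ry(pitch) Rx(roll)).
In Python, from cell import monitor, cams, r gives the robot as it stands. The module is installed in compiled form; this text tells all that it offers.
- The arm moves only by the shell command python3 -m jog 'ROWS' [FORCE]. ROWS is text: rows parted by semicolons, each of 7 numbers parted by spaces: the shift along the tool's x, y, z in mm, then the turn, a rotation vector about the tool's x, y, z in rad, then the opening, from 0 (shut) to 1 (fully open). A call has 1 to 20 rows; each row is the pose to reach, as a shift and turn from the pose commanded when the call began, along the tool's axes at that moment; what a row does not reach only later rows make up. A row lasts 1/10 s, in which the tool goes at most 50 mm and 8.59 degrees, less where a joint would pass 70% of its speed; a pose out of reach is approached as far as the arm can. A call with a gripper value outside its range is refused whole. The fingers move at their own pace and stop on an object; FORCE is the grip in N (left out, the last holds). Time passes only in rows, so rows that repeat a pose let the fingers close. It gives the time, the measured TCP pose, the force and the opening at its end, in the units of the state.
- monitor.sense(): the state, without advancing time (a new reading comes with each control period).
- cams.capture(name): name is "scene" or "top"; returns the picture (400x640x3 uint8, red, green, blue); there is no depth.
- cams.camera_model(name): a dict with "fx", "fy", "cx", "cy" (pixels), "xyz" and "attitude" of the camera in the world. Camera axes: x right, y up, looking along -z (the intrinsics and any distortion apply to the point x, -y, -z); pixel columns grow to the right and rows downward; lengths in m; the calibration is good to about 2 mm. A picture is of the moment at which its call begins. camera_model takes no time and is no camera call.
- r.sign_off(): hands the job in, once; it reports no verdict.
The state is a dict: "time_s": time; "joint_positions": joint angles; "dq": joint speeds; "tau": joint torques, N m; "tcp_pos": TCP position; "tcp_rot": TCP orientation; "wrist_force": force on the tool from outside, world axes, zero at the start; "wrist_torque": the same for the moment, N m; "opening": opening from 0.0 (shut) to 1.0 (fully open).
Only numpy, scipy, OpenCV 4.12 (cv2) and the standard library are available. Lean on these libraries where they do the work, as an engineer would, in place of code of your own. Each camera call takes 0.05 s, during which the arm holds its last target. There are 200 camera calls.

## Working session

There is one attempt and no reset: what is moved stays moved. The work goes in short steps, Python scripts to look and compute and a shell command to move; the robot and the scene stay as the last step left them, time stands still between calls to the robot, and variables do not carry over. Pictures are saved under pics/ and viewed, about 8 in all and at most 12, crops included, and the job is handed in when it is done.

```bash
mkdir -p pics; python3 - <<'E'
from cell import monitor,cams,r
import cv2,numpy as np
s=monitor.sense();print(s)
for n in("scene","top"):
    im=cams.capture(n);print(n,cams.camera_model(n));cv2.imwrite(f"pics/{n}0.png",im[:,:,::-1])
print(r.tcp_to_tips)
E
```

```text
{'time_s': 0.0, 'joint_positions': array([-8.04480651e+01,  1.26765973e+01,  8.75246357e+01, -5.29233969e-04,
        7.99112131e+01, -7.22645669e+00]), 'dq': array([ 0.03682544, -0.02452134, -0.07610643,  0.04124047, -0.05607074,
       -0.00634359]), 'tau': array([ 1.24457227e-03, -4.96888661e+01, -3.89398277e+01, -6.25709959e-05,
        1.08817351e-02, -5.58987352e-06]), 'tcp_pos': array([ 0.18030227, -0.59783322,  0.24719499]), 'tcp_rot': array([-1.79888382e+02, -1.36280057e-02,  1.67784715e+01]), 'wrist_force': array([ 0.01535024, -0.32652483,  0.1807138 ]), 'wrist_torque': array([ 0.01741227, -0.0028021 ,  0.02662351]), 'opening': 1.0006111793695707}
scene {'fx': 457.8321510047845, 'fy': 457.8321510047845, 'cx': 311.8390149717372, 'cy': 212.25489919674826, 'xyz': array([-0.57985483, -1.04736548,  0.78025074]), 'attitude': array([ 65.47772874,   0.72098095, -46.69908496])}
top {'fx': 467.9152329361103, 'fy': 467.9152329361103, 'cx': 319.54387070257314, 'cy': 200.2989566401045, 'xyz': array([0.42455178, 0.0453666 , 1.70788874]), 'attitude': array([  4.72294164,  -0.31176602, -90.47459593])}
0.017
```

View pics/top0.png

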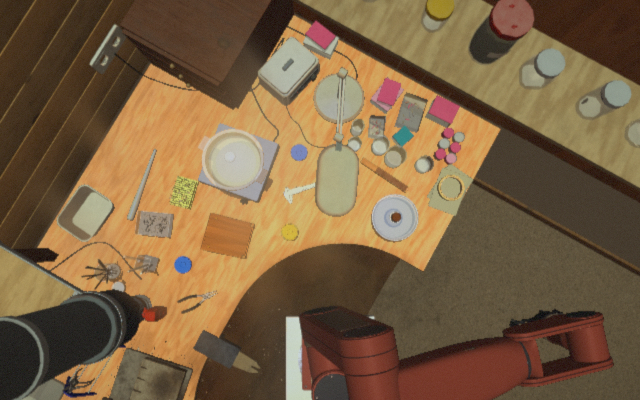

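View pics/scene0.png

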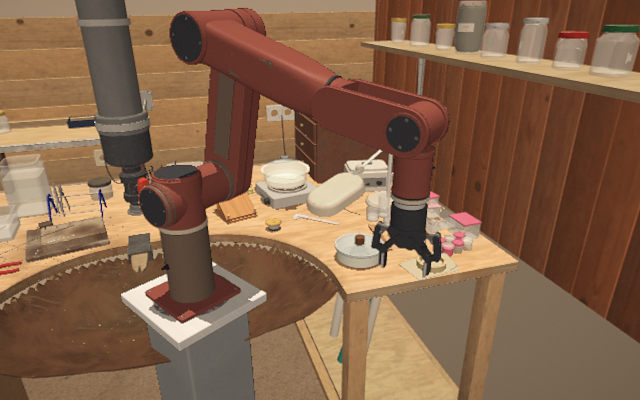

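Top view (picture up = +x, right = −y): dish and lid at (395,218) with the knob at (396,217), lid rest (228,236), hot plate (237,160), lamp head (337,180). Things that could pass for the medal: yellow/brass disc (290,232), blue discs (183,265) and (299,152), tape ring (451,187), yellow jar lid (439,10). I choose (290,232); it also shows raised on a block at (274,224) in the scene view. Next: measure and check with a crop.

```bash
cat > h.py <<'E'
import numpy as np,cv2
from scipy.spatial.transform import Rotation as R
from cell import monitor,cams,r
def ray(n,u,v):
    m=cams.camera_model(n);d=np.array([(u-m['cx'])/m['fx'],-(v-m['cy'])/m['fy'],-1])
    return m['xyz'],R.from_euler('xyz',m['attitude'],degrees=True).apply(d)
def onz(n,u,v,z):
    o,d=ray(n,u,v);return o+d*(z-o[2])/d[2]
def two(a,b):
    (o1,d1),(o2,d2)=ray('top',*a),ray('scene',*b)
    t=np.linalg.lstsq(np.c_[d1,-d2],o2-o1,rcond=None)[0]
    p,q=o1+d1*t[0],o2+d2*t[1];return (p+q)/2,np.linalg.norm(p-q)*1000
def proj(n,p):
    m=cams.camera_model(n);c=R.from_euler('xyz',m['attitude'],degrees=True).inv().apply(np.array(p)-m['xyz'])
    return np.array([m['cx']-m['fx']*c[0]/c[2],m['cy']+m['fy']*c[1]/c[2]])
def blob(im,lo,hi,box):
    x0,y0,x1,y1=box;h=cv2.cvtColor(im[y0:y1,x0:x1],cv2.COLOR_RGB2HSV);m=cv2.inRange(h,np.array(lo),np.array(hi))
    n,l,st,c=cv2.connectedComponentsWithStats(m)
    i=1+np.argmax(st[1:,4]);return c[i]+[x0,y0],st[i]+[x0,y0,0,0,0],(l==i)
E
python3 - <<'E'
from h import *
np.set_printoptions(precision=4,suppress=True)
t=cv2.imread('pics/top0.png')[:,:,::-1].copy();s=cv2.imread('pics/scene0.png')[:,:,::-1].copy()
def go(name,lo,hi,bt,bs=None,z=None):
    c,st,_=blob(t,lo,hi,bt);print(name,'top',c,st)
    if z is not None:print('  onz',onz('top',*c,z))
    if bs:
        c2,st2,_=blob(s,lo,hi,bs);print('  scene',c2,st2,onz('scene',*c2,z),two(c,c2))
go('brass',(20,120,100),(35,255,255),(275,218,305,248),(262,214,288,234),.03)
go('knob',(0,60,0),(20,255,120),(385,206,408,229),(350,230,370,248),.08)
go('board',(5,120,60),(14,255,215),(195,205,260,265),None,.05)
for p in((395,218),):print('dish',onz('top',*p,.05))
print(onz('top',228,236,.04))
g=cv2.hconcat([cv2.resize(t[200:275,190:310],(600,375),interpolation=2)[:,:400],cv2.resize(t[185:260,355:435],(400,375),interpolation=2)])
g2=cv2.hconcat([cv2.resize(s[185:240,210:300],(400,244),interpolation=2),cv2.resize(s[225:280,325:415],(400,244),interpolation=2)])
g0=cv2.resize(t[200:275,190:310],(400,250),interpolation=2);g1=cv2.resize(t[180:255,340:460],(400,250),interpolation=2)
cv2.imwrite('pics/crop1.png',cv2.vconcat([cv2.hconcat([g0,g1]),g2])[:,:,::-1])
E
```

```text
brass top [290.8887 230.127 ] [275 218  30  28 512]
  onz [0.4568 0.1385 0.03  ]
  scene [270.2174 221.5217] [266 219  11   5  23] [0.444  0.1473 0.03  ] (array([0.451 , 0.1437, 0.0289]), np.float64(15.424516830547272))
knob top [395.7164 216.7612] [391 213  10   9  67]
  onz [ 0.4993 -0.2295  0.08  ]
  scene [358.8889 241.1667] [355 238   9   7  54] [ 0.4688 -0.2558  0.08  ] (array([ 0.5   , -0.2327,  0.0594]), np.float64(0.7954414283451058))
board top [225.9676 235.494 ] [ 201  214   52   43 1512]
  onz [0.4394 0.3665 0.05  ]
dish [ 0.4963 -0.2319  0.05  ]
[0.4376 0.3612 0.04  ]
```

View pics/crop1.png

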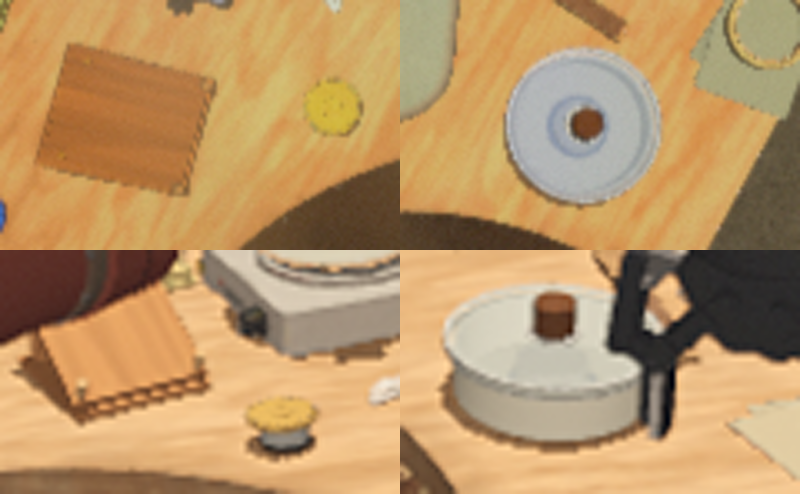

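Crops: brass disc sits on a steel block (candidate confirmed). The lid has its knob at the centre. The rest's pegs are on its right (−y) edge, at top px ≈(253.6,225.5) and (244,256), so the rest rises towards +y.

```bash
cat >> h.py <<'E'
np.set_printoptions(precision=4,suppress=True)
def rel(p,rot,s=None):
    "shift mm in tool axes and rotvec from present pose to target TCP p, Rotation rot"
    s=s or monitor.sense();Rt=R.from_euler('xyz',s['tcp_rot'],degrees=True)
    print('rel',np.round(Rt.inv().apply(np.array(p)-s['tcp_pos'])*1000,1),np.round((Rt.inv()*rot).as_rotvec(),4))
def down(yaw):return R.from_euler('xyz',[180,0,yaw],degrees=True)
def st():
    s=monitor.sense();print(s['time_s'],s['tcp_pos'],s['tcp_rot'],'F',s['wrist_force'],'M',s['wrist_torque'],'op',s['opening'],'j',s['joint_positions'])
E
python3 - <<'E'
from h import *
t=cv2.imread('pics/top0.png')[:,:,::-1].copy()
pa,pb=onz('top',253.6,225.5,.035),onz('top',244,256,.035);print(pa,pb,np.linalg.norm(pa-pb),np.degrees(np.arctan2(*(pa-pb)[1::-1])))
for u,v in((317,180),(357,180),(337,143),(337,216)):print('lamp',onz('top',u,v,.2))
# lid outline: bluish/grey low saturation
h=cv2.cvtColor(t,cv2.COLOR_RGB2HSV);m=np.zeros(h.shape[:2],np.uint8);m[185:255,355:435]=cv2.inRange(h[185:255,355:435],np.array((90,10,110)),np.array((130,255,255)))
m=cv2.morphologyEx(m,cv2.MORPH_CLOSE,np.ones((5,5),np.uint8))
c=max(cv2.findContours(m,0,1)[0],key=cv2.contourArea);e=cv2.fitEllipse(cv2.convexHull(c));print('lid',e,onz('top',*e[0],.046))
for nm,q in(('knobtop',onz('top',395.7164,216.7612,.078)),):
    print(nm,q);rel([q[0],q[1],.16],down(16))
c,_,_=blob(t,(22,150,100),(32,255,255),(279,220,302,244));print(c,onz('top',*c,.03))
E
```

```text
[0.4743 0.2712 0.035 ] [0.3664 0.3049 0.035 ] 0.11301215404727029 -17.343739373152918
lamp [0.6152 0.0438 0.2   ]
lamp [ 0.6142 -0.086   0.2   ]
lamp [ 0.7365 -0.0225  0.2   ]
lamp [ 0.4978 -0.0197  0.2   ]
lid ((392.2541198730469, 217.1010284423828), (18.7979679107666, 20.745603561401367), 132.26490783691406) [ 0.4998 -0.2229  0.046 ]
knobtop [ 0.4994 -0.2298  0.078 ]
rel [ 411.8 -260.1   87.8] [-0.0018 -0.0002  0.0135]
[289.2573 231.7184] [0.4512 0.1444 0.03  ]
```

Peg spacing measures 113 mm (should be 114), so the rest's yaw is about 72.7°. I'll use tool yaw 162.7°, which puts the jaws along the slope. Now moving above the knob.

```bash
python3 -m jog '200 -130 44 0 0 -1.2 1;412 -261 88 0 0 -2.54 1;412 -261 88 0 0 -2.54 1;412 -261 88 0 0 -2.54 1;412 -261 88 0 0 -2.54 1;412 -261 88 0 0 -2.54 1;412 -261 88 0 0 -2.54 1;412 -261 88 0 0 -2.54 1;412 -261 88 0 0 -2.54 1;412 -261 88 0 0 -2.54 1;412 -261 88 0 0 -2.54 1;412 -261 88 0 0 -2.54 1;412 -261 88 0 0 -2.54 1;412 -261 88 0 0 -2.54 1;412 -261 88 0 0 -2.54 1;412 -261 88 0 0 -2.54 1;412 -261 88 0 0 -2.54 1;412 -261 88 0 0 -2.54 1;412 -261 88 0 0 -2.54 1;412 -261 88 0 0 -2.54 1' 40
python3 - <<'E'
from h import *
st()
t,s=cams.capture('top'),cams.capture('scene')
cv2.imwrite('pics/top1.png',t[:,:,::-1]);cv2.imwrite('pics/scene1.png',s[:,:,::-1])
a=cv2.resize(t[200:270,185:270],(680,560),interpolation=2)[:, :400] if 0 else cv2.resize(t[205:265,195:265],(400,343),interpolation=2)
b=cv2.resize(s[185:230,205:265],(400,300),interpolation=2);d=cv2.resize(s[200:275,325:425],(400,300),interpolation=2)
e=cv2.resize(t[185:260,345:445],(400,300),interpolation=2)
cv2.imwrite('pics/crop2.png',cv2.vconcat([cv2.hconcat([a[:300],b]),cv2.hconcat([e,d])])[:,:,::-1])
E
```

```text
time_s: 2.1
tcp_pos: [0.4994, -0.2295, 0.1601]
tcp_rot: [180.0, -0.0, 162.1]
wrist_force: [-0.3, 0.5, -0.1]
opening: 1.0
2.1 [ 0.4994 -0.2295  0.1601] [179.9963  -0.021  162.1482] F [-0.2683  0.541  -0.1209] M [-0.0153 -0.0447  0.0207] op 0.9999900966877608 j [ -32.904     7.013   103.6864   -0.002    69.3218 -105.0515]
```

View pics/crop2.png

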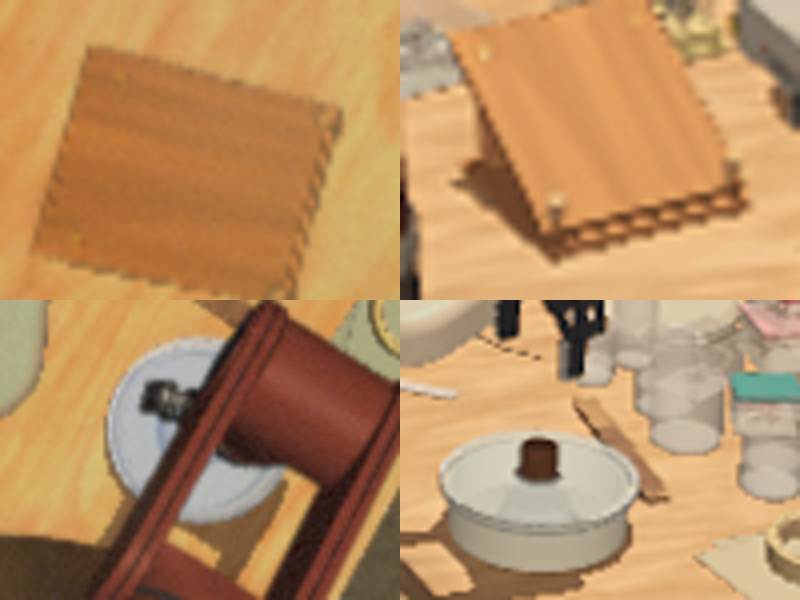

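```bash
python3 - <<'E'
from h import *
T={'lowA':(254.85,223.9),'lowB':(246.4,258.5),'hiA':(210.75,213.05),'hiB':(200.8,249.6),'pegA':(253.6,225.5),'pegB':(244,256),'scrA':(216.3,218.3),'scrB':(209,247)}
S={'lowA':(256,212.3),'lowB':(226.5,218.3),'hiA':(242.5,185),'hiB':(213.25,190.25),'pegA':(255,209.5),'pegB':(228.5,215.3),'scrA':(240.25,188),'scrB':(217.75,193)}
P={}
for k in T:
    P[k],e=two(T[k],S[k]);print(k,P[k],'gap',round(e,1))
n=lambda a,b:np.linalg.norm(P[a]-P[b])
print('lens',n('lowA','hiA'),n('lowB','hiB'),n('lowA','lowB'),n('hiA','hiB'))
# rigid fit to 160x130 board at 30deg: centre from mean, yaw from edges
c=np.mean([P[k] for k in('lowA','lowB','hiA','hiB')],0);ax=P['hiA']+P['hiB']-P['lowA']-P['lowB'];ay=P['lowB']+P['hiB']-P['lowA']-P['hiA']
print('c',c,'tilt',np.degrees(np.arcsin(ax[2]/np.linalg.norm(ax))),'yaw',np.degrees(np.arctan2(ax[1],ax[0])),np.degrees(np.arctan2(ay[1],ay[0]))-90)
print('knob',two((395.7,216.8),(359.6,239.8)))
rel([.4994,-.2305,.075],down(162.1))
E
```

```text
lowA [0.4792 0.27   0.0192] gap 3.3
lowB [0.3556 0.2988 0.0269] gap 4.0
hiA [0.5205 0.409  0.0892] gap 9.6
hiB [0.3952 0.4406 0.0948] gap 9.4
pegA [0.4743 0.2716 0.0326] gap 0.1
pegB [0.367  0.3046 0.0341] gap 1.5
scrA [0.4997 0.3927 0.086 ] gap 2.5
scrB [0.4018 0.4159 0.0872] gap 4.4
lens 0.16110048960928997 0.16211021959167607 0.12713856886719124 0.12935038626921352
c [0.4377 0.3546 0.0575] tilt 25.290243783775967 yaw 73.92036132378973 76.35623084558205
knob (array([ 0.5007, -0.233 ,  0.0641]), np.float64(2.307430404667461))
rel [-0.2 -0.9 85.2] [ 0.0001 -0.0001  0.0019]
```

```bash
python3 -m jog '0 -1 30 0 0 0 1;0 -1 50 0 0 0 1;0 -1 70 0 0 0 1;0 -1 80 0 0 0 1;0 -1 87 0 0 0 1;0 -1 87 0 0 0 1;0 -1 87 0 0 0 .6;0 -1 87 0 0 0 0.45;0 -1 87 0 0 0 0.35;0 -1 87 0 0 0 0.2;0 -1 87 0 0 0 0.2;0 -1 87 0 0 0 0.2;0 -1 87 0 0 0 0.2' 60; python3 -c "
from h import *
st()"
```

```text
time_s: 3.5
tcp_pos: [0.4998, -0.2311, 0.0744]
tcp_rot: [-180.0, 0.1, 162.3]
wrist_force: [-2.0, -0.3, 5.1]
opening: 0.367
3.5 [ 0.4998 -0.2311  0.0744] [-179.9622    0.0929  162.3096] F [-2.0491 -0.2723  5.1046] M [-0.051   0.2164 -0.0299] op 0.36717710596812975 j [ -33.0091   13.6033  106.4777   -0.0138   59.8193 -105.3117]
```

```bash
python3 -m jog '0 -1.1 -2.6 -.035 0 0 .2;0 -2.2 -5.2 -.07 0 0 .2;0 -3.4 -7.7 -.105 0 0 .2;0 -4.7 -10.2 -.14 0 0 .2;0 -6.1 -12.6 -.175 0 0 .2;0 -7.5 -15 -.21 0 0 .2;0 -7.5 -15 -.21 0 0 .2;0 -7.5 -15 -.21 0 0 .2;0 -7.5 -15 -.21 0 0 .2'; python3 - <<'E'
from h import *
st()
s=cams.capture('scene');t=cams.capture('top')
cv2.imwrite('pics/tilt.png',cv2.hconcat([cv2.resize(s[185:285,310:430],(480,400),interpolation=2),cv2.resize(t[180:255,355:415],(320,400),interpolation=2)])[:,:,::-1])
E
```

```text
time_s: 4.4
tcp_pos: [0.4972, -0.2386, 0.0886]
tcp_rot: [168.1, 0.1, 162.3]
wrist_force: [-0.2, -4.6, 2.2]
opening: 0.37
4.4 [ 0.4972 -0.2386  0.0886] [168.1221   0.0811 162.3211] F [-0.2445 -4.646   2.2294] M [-1.3103  0.285  -0.0178] op 0.37020661358173085 j [ -40.233    14.6567  104.242    12.0328   66.1139 -117.9323]
```

View pics/tilt.png

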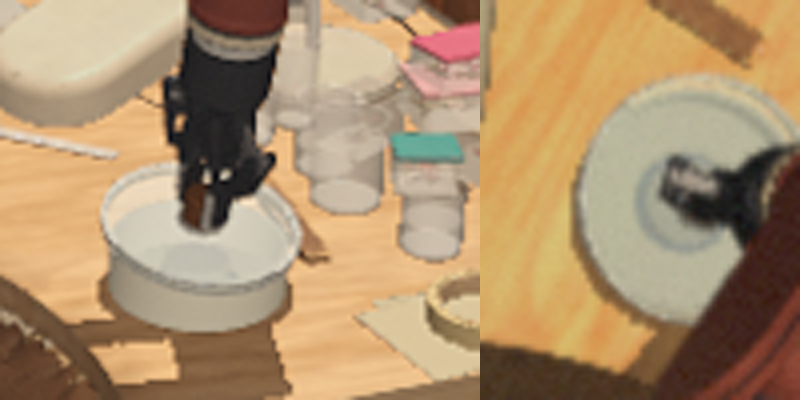

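The view shows the lid leaning: the edge towards the lamp is raised and the far edge sits on the rim. The tool is tilted 12° and the dish still pushes up about 4 N, so it does rest there. Next: lift and transit.

```bash
cat >> h.py <<'E'
YAW=73.5
def seat(up=0,off=0,c=(.4377,.3546,.0575),peg=-.072,tcp=.0094):
    "TCP pose for parked lid, 'up' m up the slope, 'off' m off the board"
    Q=R.from_euler('z',YAW,degrees=True);k=np.array([-.5,0,.866]);x=np.array([.866,0,.5])
    return np.array(c)+Q.apply(x*(peg+.0664+up)+k*(.027+tcp+off)),down(YAW+90)*R.from_euler('x',-30,degrees=True)
E
python3 - <<'E'
from h import *
st();s=monitor.sense();Rt=R.from_euler('xyz',s['tcp_rot'],degrees=True)
rel(s['tcp_pos']+[0,0,.24],Rt)
p,q=seat(.014,.05);print(p,seat()[0])
for z in((.33),):
    rel([p[0],p[1],z],q)
rel(p,q)
E
```

```text
4.5 [ 0.4972 -0.2385  0.0886] [168.1042   0.0764 162.3347] F [-1.417  -5.4397  3.7887] M [-1.4153  0.2907  0.0287] op 0.37190183381156455 j [ -40.231    14.6586  104.2424   12.0467   66.1263 -117.9487]
rel [  -0.3   49.5 -234.8] [0. 0. 0.]
[0.4275 0.3202 0.1365] [0.4312 0.3325 0.0862]
rel [ 235.6  550.  -131.1] [-0.316   0.0086 -0.0186]
rel [235.9 510.1  58.2] [-0.316   0.0086 -0.0186]
```

```bash
python3 -m jog '0 2 -9 0 0 0 .2;0 6 -27 0 0 0 .2;0 11 -52 0 0 0 .2;0 18 -85 0 0 0 .2;0 26 -123 0 0 0 .2;0 34 -160 0 0 0 .2;0 41 -195 0 0 0 .2;0 47 -220 0 0 0 .2;0 50 -235 0 0 0 .2;0 50 -235 0 0 0 .2' && python3 - <<'E'
from h import *
st();p,q=seat(.014,.05)
rel([p[0],p[1],.33],q);rel(p,q)
E
```

```text
time_s: 5.5
tcp_pos: [0.4975, -0.2375, 0.3299]
tcp_rot: [168.0, 0.1, 162.4]
wrist_force: [-0.6, 0.9, -2.3]
opening: 0.372
5.5 [ 0.4975 -0.2375  0.3299] [167.9889   0.1156 162.3512] F [-0.6344  0.9325 -2.2585] M [-0.1854  0.0187 -0.0006] op 0.3718046065669633 j [ -40.2026    1.9498   91.2188   11.1278   91.3644 -112.7418]
rel [235.8 499.1 105.6] [-0.314   0.0091 -0.0181]
rel [236.1 458.9 294.9] [-0.314   0.0091 -0.0181]
```

```bash
python3 -m jog '6 12 3 0 0 0 .2;18 38 8 -.02 0 -.001 .2;34 72 15 -.04 .001 -.002 .2;52 110 23 -.06 .002 -.004 .2;70 148 31 -.08 .002 -.005 .2;88 186 39 -.1 .003 -.006 .2;106 224 47 -.13 .004 -.007 .2;124 262 55 -.16 .005 -.009 .2;142 300 64 -.19 .006 -.011 .2;160 338 72 -.22 .006 -.012 .2;178 376 80 -.25 .007 -.014 .2;194 411 87 -.27 .008 -.016 .2;209 442 94 -.29 .009 -.017 .2;221 467 99 -.31 .009 -.018 .2;230 486 103 -.314 .009 -.018 .2;235 497 105 -.314 .009 -.018 .2;236 499 106 -.314 .009 -.018 .2;236 499 106 -.314 .009 -.018 .2' && python3 - <<'E'
from h import *
st();p,q=seat(.014,.05)
rel(p,q)
p,q=seat(.014,.01)
rel(p,q)
t,s=cams.capture('top'),cams.capture('scene')
cv2.imwrite('pics/c4.png',cv2.hconcat([cv2.resize(t[170:290,180:300],(400,400),interpolation=2),cv2.resize(s[140:240,190:290],(400,400),interpolation=2)])[:,:,::-1])
E
```

```text
time_s: 7.3
tcp_pos: [0.4264, 0.3199, 0.3276]
tcp_rot: [150.1, -0.2, 163.5]
wrist_force: [-0.1, -0.5, -1.0]
opening: 0.372
7.3 [0.4264 0.3199 0.3276] [150.0634  -0.2057 163.5028] F [-0.0942 -0.4706 -1.0198] M [-0.4322  0.1472 -0.0164] op 0.37180535768580103 j [ 12.8643 -18.5558 113.4659  27.3817  71.6234 -66.2519]
rel [ -1.7 -94.8 165.9] [-0.0011 -0.0031 -0.0018]
rel [ -1.8 -94.8 205.9] [-0.0011 -0.0031 -0.0018]
```

View pics/c4.png

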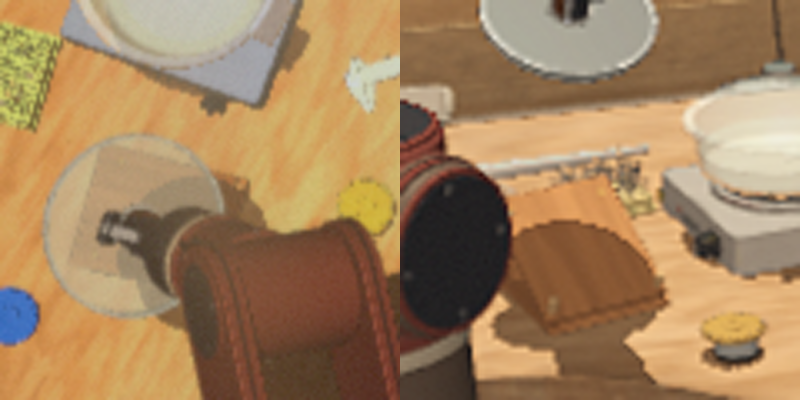

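Lid held 30° over the rest, clear of the hot plate. Descending to 10 mm off the board, 14 mm uphill of the seat.

```bash
python3 -m jog '0 -10 17 0 0 0 .2;0 -30 52 0 0 0 .2;-1 -54 94 0 0 0 .2;-1 -76 133 0 0 0 .2;-2 -89 156 0 -.002 -.001 .2;-2 -95 170 0 -.003 -.002 .2;-2 -95 184 0 -.003 -.002 .2;-2 -95 194 0 -.003 -.002 .2;-2 -95 201 0 -.003 -.002 .2;-2 -95 206 0 -.003 -.002 .2;-2 -95 206 0 -.003 -.002 .2' && python3 - <<'E'
from h import *
st();p,q=seat(.014,0)
rel(p,q)
E
```

```text
time_s: 8.5
tcp_pos: [0.4346, 0.3395, 0.1028]
tcp_rot: [150.0, 0.1, 163.5]
wrist_force: [0.2, 0.2, -1.5]
opening: 0.376
8.5 [0.4346 0.3395 0.1028] [149.9844   0.0808 163.4704] F [ 0.1986  0.2069 -1.4573] M [-0.4455  0.1246  0.0038] op 0.37571204459537316 j [ 15.2656  -0.4797 123.9068  36.3486  45.7465 -81.5955]
rel [ 1.3 -1.  10.5] [0.0003 0.0015 0.0003]
```

```bash
python3 -m jog '0 0 2 0 0 0 .2;0 0 4 0 0 0 .2;0 0 6 0 0 0 .2;0 0 7 0 0 0 .2;0 0 8 0 0 0 .2;0 0 8 0 0 0 .2' ; python3 -m jog '0 0 1 0 0 0 .2;0 0 2 0 0 0 .2;0 0 2 0 0 0 .2' ; python3 -m jog '0 0 1 0 0 0 .2;0 0 2 0 0 0 .2;0 0 2 0 0 0 .2'
```

```text
time_s: 9.1
tcp_pos: [0.4356, 0.3433, 0.096]
tcp_rot: [150.0, 0.1, 163.5]
wrist_force: [0.2, 0.2, -2.8]
opening: 0.373
time_s: 9.4
tcp_pos: [0.4359, 0.3443, 0.0942]
tcp_rot: [150.0, 0.1, 163.5]
wrist_force: [-0.2, -0.4, -2.4]
opening: 0.368
time_s: 9.7
tcp_pos: [0.4364, 0.3452, 0.0927]
tcp_rot: [150.0, 0.1, 163.5]
wrist_force: [0.1, -0.8, -1.3]
opening: 0.371
```

```bash
for i in 1 2; do python3 -m jog '0 0 1 0 0 0 .2;0 0 1.5 0 0 0 .2;0 0 1.5 0 0 0 .2' | sed -n '2p;4p'; done
```

```text
tcp_pos: [0.4367, 0.3456, 0.0922]
wrist_force: [-6.0, -11.4, 12.4]
tcp_pos: [0.4368, 0.3457, 0.0921]
wrist_force: [-18.0, -27.8, 32.2]
```

```bash
python3 -m jog '0 0 -2 0 0 0 .2;0 0 -2.7 0 0 0 .2;0 0 -2.7 0 0 0 .2'; python3 -c "
from h import *
st();rel(*seat())"
```

```text
time_s: 10.6
tcp_pos: [0.4367, 0.3454, 0.0926]
tcp_rot: [150.0, 0.1, 163.4]
wrist_force: [0.2, -1.6, 0.4]
opening: 0.367
10.6 [0.4367 0.3454 0.0926] [149.955    0.1373 163.4445] F [ 0.2313 -1.5807  0.3791] M [-0.4901  0.044   0.0679] op 0.3665441053849037 j [ 15.9557   1.2795 123.5316  37.1347  44.2305 -82.145 ]
rel [  1.6 -15.2  -1.5] [0.0008 0.0026 0.0004]
```

```bash
python3 -m jog '.5 -2 0 0 0 0 .2;1 -4 0 0 0 0 .2;1 -6 0 0 0 0 .2;1 -8 0 0 0 0 .2;1 -9 0 0 0 0 .2;1 -9 0 0 0 0 .2'; python3 -m jog '0 -1 0 0 0 0 .2;0 -2 0 0 0 0 .2;0 -2 0 0 0 0 .2'|sed -n '2p;4p'; python3 -m jog '0 -1 0 0 0 0 .2;0 -2 0 0 0 0 .2;0 -2 0 0 0 0 .2'|sed -n '2p;4p'
```

```text
time_s: 11.2
tcp_pos: [0.4329, 0.3382, 0.0878]
tcp_rot: [150.0, 0.1, 163.5]
wrist_force: [-0.3, 0.6, 0.2]
opening: 0.372
tcp_pos: [0.4326, 0.3377, 0.0877]
wrist_force: [-0.8, 7.3, 3.7]
tcp_pos: [0.4324, 0.3371, 0.0878]
wrist_force: [-1.9, 12.3, 4.5]
```

```bash
python3 -m jog '0 1 .5 0 0 0 .2;0 1 1 0 0 0 .2;0 1 1 0 0 0 .2'; python3 - <<'E'
from h import *
st()
t,s=cams.capture('top'),cams.capture('scene')
cv2.imwrite('pics/c5.png',cv2.hconcat([cv2.resize(t[195:270,180:280],(400,300),interpolation=2),cv2.resize(s[160:235,190:290],(400,300),interpolation=2)])[:,:,::-1])
E
```

```text
time_s: 12.1
tcp_pos: [0.4326, 0.3378, 0.0873]
tcp_rot: [149.8, 0.1, 163.6]
wrist_force: [-5.6, 3.8, 10.9]
opening: 0.372
12.1 [0.4326 0.3378 0.0873] [149.8151   0.0815 163.5985] F [-5.6123  3.7715 10.8887] M [0.9568 0.6207 0.8865] op 0.372222781400613 j [ 14.9872   0.9744 124.6187  37.9324  44.2002 -83.992 ]
```

View pics/c5.png

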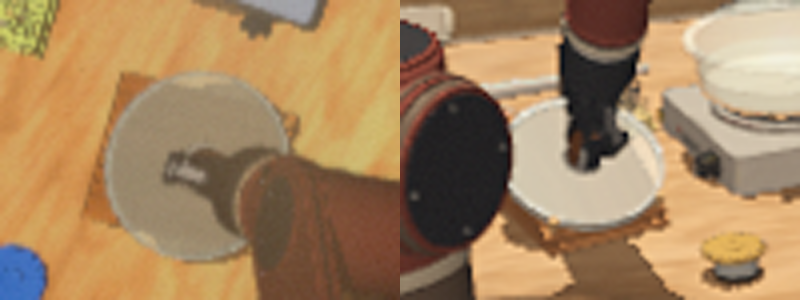

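Lid lies on the rest against the pegs (rim next to the peg corners, contact felt both along and square to the slope). Releasing.

```bash
python3 -m jog '0 0 -.5 0 0 0 .38;0 0 -.5 0 0 0 .42;0 0 -.5 0 0 0 .5;0 0 -.5 0 0 0 .7;0 0 -.5 0 0 0 .9;0 0 -.5 0 0 0 .9;0 0 -10 0 0 0 .9;0 0 -30 0 0 0 .9;0 0 -60 0 0 0 .9;0 0 -90 0 0 0 .9;0 0 -120 0 0 0 .9' && python3 - <<'E'
from h import *
st();rel([.4512,.1444,.15],down(162))
rel([.36,.1444,.25],down(162))
t,s=cams.capture('top'),cams.capture('scene')
cv2.imwrite('pics/top6.png',t[:,:,::-1]);cv2.imwrite('pics/scene6.png',s[:,:,::-1])
for n,im in(('top',t),('scene',s)):
    for nm,lo,hi,b in(('brass',(20,110,90),(34,255,255),((278,219,304,246) if n=='top' else (260,210,290,240))),('knob',(0,60,0),(20,255,110),((205,215,250,255) if n=='top' else (215,170,260,215)))):
        try:
            c,stt,_=blob(im,lo,hi,b);print(n,nm,c,stt,onz(n,*c,.03))
        except Exception as e:print(e)
cv2.imwrite('pics/c6.png',cv2.hconcat([cv2.resize(t[195:270,190:310],(400,250),interpolation=2),cv2.resize(s[160:235,190:310],(400,250),interpolation=2)])[:,:,::-1])
E
```

```text
time_s: 13.3
tcp_pos: [0.4148, 0.2778, 0.1906]
tcp_rot: [150.0, 0.1, 163.5]
wrist_force: [0.2, 0.1, 0.1]
opening: 0.899
13.3 [0.4148 0.2778 0.1906] [150.006    0.1049 163.4586] F [0.2446 0.0922 0.0892] M [-0.2137  0.0545 -0.0515] op 0.8994876825349146 j [  7.2287 -15.7822 126.4218  31.7268  60.3167 -80.0787]
rel [ -72.8 -122.1  -23.4] [ 0.5235 -0.0049  0.0254]
rel [  14.4  -94.6 -123.2] [ 0.5235 -0.0049  0.0254]
top brass [292.6459 231.189 ] [279 219  25  26 418] [0.453  0.1322 0.03  ]
top knob [240.1934 243.3867] [229 236  21  19 181] [0.4111 0.3195 0.03  ]
scene brass [268.5    221.3333] [268 220   2   4   6] [0.4407 0.1534 0.03  ]
scene knob [216.9118 205.2059] [215 192   8  23  34] [0.4015 0.427  0.03  ]
```

View pics/c6.png

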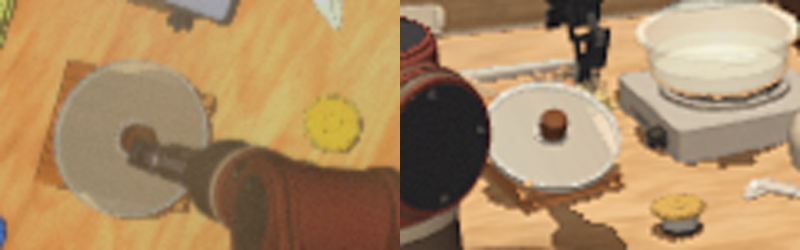

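Lid parked against the pegs, knob up, with the medal undisturbed: top px ≈(289.9,232.3), scene ≈(273.4,221.8).

```bash
python3 - <<'E'
from h import *
print(two((289.9,232.35),(273.4,221.8)),onz('top',289.9,232.35,.03),onz('scene',273.4,221.8,.03))
rel([.451,.142,.17],down(163))
E
```

```text
(array([0.4507, 0.1405, 0.0285]), np.float64(4.85897600774556)) [0.4489 0.1421 0.03  ] [0.4504 0.1364 0.03  ]
rel [ -70.7 -116.5  -39.3] [0.5269 0.0068 0.0085]
```

```bash
python3 -m jog '0 -10 -25 0 0 0 1;-10 -40 -45 .1 0 0 1;-30 -70 -45 .25 0 0 1;-50 -95 -43 .4 .004 .005 1;-70 -117 -40 .527 .007 .008 1;-70 -117 -40 .527 .007 .008 1;-70 -117 -40 .527 .007 .008 1;-70 -117 -40 .527 .007 .008 1;-70 -117 -40 .527 .007 .008 1' && python3 - <<'E'
from h import *
st();rel([.450,.141,.031],down(163))
s,t=cams.capture('scene'),cams.capture('top')
cv2.imwrite('pics/c7.png',cv2.hconcat([cv2.resize(t[185:260,240:340],(400,300),interpolation=2),cv2.resize(s[150:250,220:340],(400,333),interpolation=2)[33:]])[:,:,::-1])
E
```

```text
time_s: 14.3
tcp_pos: [0.4476, 0.1426, 0.1662]
tcp_rot: [-179.9, -0.4, 163.1]
wrist_force: [0.3, 0.2, -0.3]
opening: 1.001
14.3 [0.4476 0.1426 0.1662] [-179.921    -0.3554  163.1136] F [ 0.2589  0.1792 -0.3243] M [ 0.0113  0.0268 -0.0126] op 1.0008883961060515 j [  7.9835  -4.2966 114.5159   0.0827  70.1364 -65.1586]
rel [ -3.6  -0.6 135.2] [-0.0014 -0.0062  0.002 ]
```

View pics/c7.png

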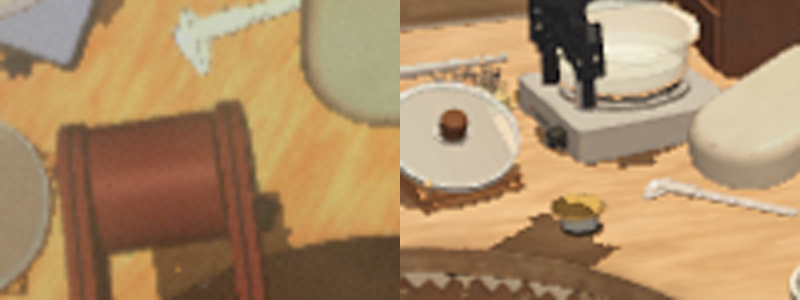

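```bash
python3 -m jog '-2 0 30 0 -.006 0 1;-3 0 65 0 -.006 0 1;-3 0 95 0 -.006 0 1;-3 0 115 0 -.006 0 1;-3 0 128 0 -.006 0 1;-3 0 135 0 -.006 0 1;-3 0 135 0 -.006 0 1' && python3 -m jog '0 0 0 0 0 0 .85;0 0 0 0 0 0 .75;0 0 0 0 0 0 .7;0 0 0 0 0 0 .6;0 0 0 0 0 0 .5;0 0 0 0 0 0 .5;0 0 0 0 0 0 .5' 35; python3 -c "
from h import *
st()"
```

```text
time_s: 15.1
tcp_pos: [0.4496, 0.1414, 0.0305]
tcp_rot: [-179.8, -0.1, 163.1]
wrist_force: [-0.1, -0.7, -0.1]
opening: 1.0
time_s: 15.8
tcp_pos: [0.451, 0.1417, 0.0323]
tcp_rot: [-179.9, 0.1, 163.1]
wrist_force: [-1.9, -0.5, 7.0]
opening: 0.704
15.8 [0.451  0.1417 0.0323] [-179.8962    0.07    163.1341] F [-1.8599 -0.5222  7.0311] M [0.101  0.2145 0.0127] op 0.7036985032466253 j [  7.9577   8.1561 118.5492  -0.1542  53.2748 -65.0841]
```

```bash
python3 -m jog '0 0 -5 0 0 0 .5;0 0 -20 0 0 0 .5;0 0 -50 0 0 0 .5;0 0 -90 0 0 0 .5;0 0 -130 0 0 0 .5;0 0 -170 0 0 0 .5;0 0 -210 0 0 0 .5;0 0 -245 0 0 0 .5;0 0 -270 0 0 0 .5;0 0 -280 0 0 0 .5;0 0 -280 0 0 0 .5' && python3 - <<'E'
from h import *
st();rel([.45,-.2315,.32],down(163));rel([.498,-.2315,.32],down(163))
t,s=cams.capture('top'),cams.capture('scene')
cv2.imwrite('pics/top8.png',t[:,:,::-1]);cv2.imwrite('pics/scene8.png',s[:,:,::-1])
m=monitor.sense()['tcp_pos'];print(proj('scene',m),proj('top',m))
E
```

```text
time_s: 16.9
tcp_pos: [0.4508, 0.1422, 0.312]
tcp_rot: [-179.9, 0.1, 163.1]
wrist_force: [-0.2, 0.3, -1.1]
opening: 0.7
16.9 [0.4508 0.1422 0.312 ] [-179.8975    0.0924  163.1312] F [-0.173   0.2736 -1.0895] M [0.0202 0.0041 0.0242] op 0.7002799923799873 j [  8.03   -10.8277 104.4066  -0.1321  86.3805 -65.0929]
rel [-107.7 -357.9   -7.2] [-0.0018  0.0016  0.0023]
rel [-153.6 -344.    -7.2] [-0.0018  0.0016  0.0023]
[268.4211 150.3627] [284.5039 230.8012]
```

```bash
python3 - <<'E'
from h import *
t=cv2.imread('pics/top8.png');s=cv2.imread('pics/scene8.png')
a=cv2.resize(t[180:255,355:435],(426,400),interpolation=2);b=cv2.resize(s[115:185,235:305],(374,374),interpolation=2);b=cv2.copyMakeBorder(b,0,26,0,0,0)
for n,im,box in(('top',t,(355,180,435,255)),('scene',s,(320,220,410,280))):
    x0,y0,x1,y1=box;h=cv2.cvtColor(im[y0:y1,x0:x1],cv2.COLOR_BGR2HSV)
    m=cv2.inRange(h,np.array((0,0,90)),np.array((180,75,255)));m=cv2.morphologyEx(m,cv2.MORPH_OPEN,np.ones((3,3),np.uint8))
    c=max(cv2.findContours(m,0,1)[0],key=cv2.contourArea);e=cv2.fitEllipse(cv2.convexHull(c));u=(e[0][0]+x0,e[0][1]+y0);print(n,u,e[1:],onz(n,*u,.046))
    bl=cv2.inRange(h,np.array((95,110,30)),np.array((130,255,255)));q=cv2.moments(bl);print('blue',bl.sum()/255,[q['m10']/max(q['m00'],1)+x0,q['m01']/max(q['m00'],1)+y0])
cv2.imwrite('pics/c8.png',cv2.hconcat([a,b]))
E
```

```text
top (394.1545066833496, 217.25585556030273) ((41.70293045043945, 42.31824493408203), 101.25968933105469) [ 0.4992 -0.2296  0.046 ]
blue 0.0 [355.0, 180.0]
scene (359.0075454711914, 250.50805282592773) ((34.20391845703125, 48.3060302734375), 92.13101959228516) [ 0.469  -0.2574  0.046 ]
blue 0.0 [320.0, 220.0]
```

View pics/c8.png

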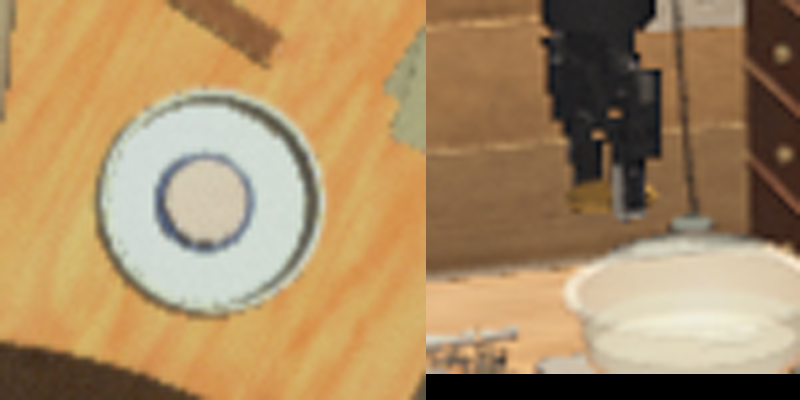

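Dish is open with the pile central in it (dish px ≈(394.4,217.9) top). The medal is held level in the jaws. Carrying it over the lamp.

```bash
python3 -m jog '-5 -11 0 0 0 0 .5;-15 -34 -2 0 0 0 .5;-30 -67 -4 0 0 0 .5;-47 -105 -7 0 0 0 .5;-64 -144 -7 0 0 0 .5;-81 -183 -7 0 0 0 .5;-98 -222 -7 0 0 0 .5;-115 -261 -7 0 0 0 .5;-130 -295 -7 0 0 0 .5;-142 -321 -7 0 0 0 .5;-150 -338 -7 0 0 0 .5;-153 -344 -7 0 0 0 .5;-153 -344 10 0 0 0 .5;-153 -344 40 0 0 0 .5;-153 -344 80 0 0 0 .5;-153 -344 120 0 0 0 .5;-153 -344 155 0 0 0 .5;-153 -344 180 0 0 0 .5;-153 -344 190 0 0 0 .5;-153 -344 190 0 0 0 .5' && python3 - <<'E'
from h import *
st()
t,s=cams.capture('top'),cams.capture('scene')
cv2.imwrite('pics/top9.png',t[:,:,::-1]);cv2.imwrite('pics/scene9.png',s[:,:,::-1])
p=monitor.sense()['tcp_pos']-[0,0,.005]
for n,im in(('top',t),('scene',s)):
    u=proj(n,p).astype(int);b=(u[0]-18,u[1]-14,u[0]+19,u[1]+15)
    c,stt,m=blob(im,(20,110,60),(34,255,255),b);print(n,'pred',proj(n,p),'brass',c,stt)
    print(['%d:%d-%d'%(y,np.where(r_)[0].min()+b[0],np.where(r_)[0].max()+b[0]) for y,r_ in enumerate(m,b[1]) if r_.any()])
E
```

```text
time_s: 19.0
tcp_pos: [0.4955, -0.2305, 0.1198]
tcp_rot: [-179.9, -0.3, 163.2]
wrist_force: [-0.2, 0.3, -0.5]
opening: 0.701
19.0 [ 0.4955 -0.2305  0.1198] [-179.8985   -0.264   163.1805] F [-0.224   0.2949 -0.4728] M [ 0.0246 -0.031   0.0193] op 0.7014796699335096 j [ -33.1194    9.6059  105.543    -0.1891   65.0761 -106.2201]Traceback (most recent call last):
  File "<stdin>", line 8, in <module>
  File "h.py", line 19, in blob
    i=1+np.argmax(st[1:,4]);return c[i]+[x0,y0],st[i]+[x0,y0,0,0,0],(l==i)
        ~~~~~~~~~^^^^^^^^^^
    return _wrapfunc(a, 'argmax', axis=axis, out=out, **kwds)
    return bound(*args, **kwds)
ValueError: attempt to get argmax of an empty sequence
```

Top is hidden by the arm; view the scene crop once.

```bash
python3 - <<'E'
from h import *
s=cv2.imread('pics/scene9.png');p=np.array([.4955,-.2305,.115]);print('medal if centred',proj('scene',p),'dish rim c',proj('scene',[.4975,-.2305,.046]))
cv2.imwrite('pics/c9.png',cv2.resize(s[205:280,315:415],(800,600),interpolation=2))
for y in range(218,238):
    print(y,[tuple(cv2.cvtColor(s[y:y+1,x:x+1],cv2.COLOR_BGR2HSV)[0,0]) for x in ()] or ''.join('Y' if 18<=h<=36 and S>90 and v>50 else '.' for h,S,v in cv2.cvtColor(s[y:y+1,340:380],cv2.COLOR_BGR2HSV)[0]))
E
```

```text
medal if centred [358.1365 226.3904] dish rim c [357.8999 244.7476]
218 ........................................
219 ........................................
220 ........................................
221 ........................................
222 ....................Y...................
223 ..............Y.....Y...................
224 ...............Y.Y.Y...........Y........
225 ..............YY.YY.....................
226 .............Y.....YY...................
227 ..................YYY...................
228 ............YY....Y.....................
229 ................Y.Y.....................
230 ........................................
231 ........................................
232 ........................................
233 ........................................
234 ........................................
235 ........................................
236 ........................................
237 ........................................
```

View pics/c9.png

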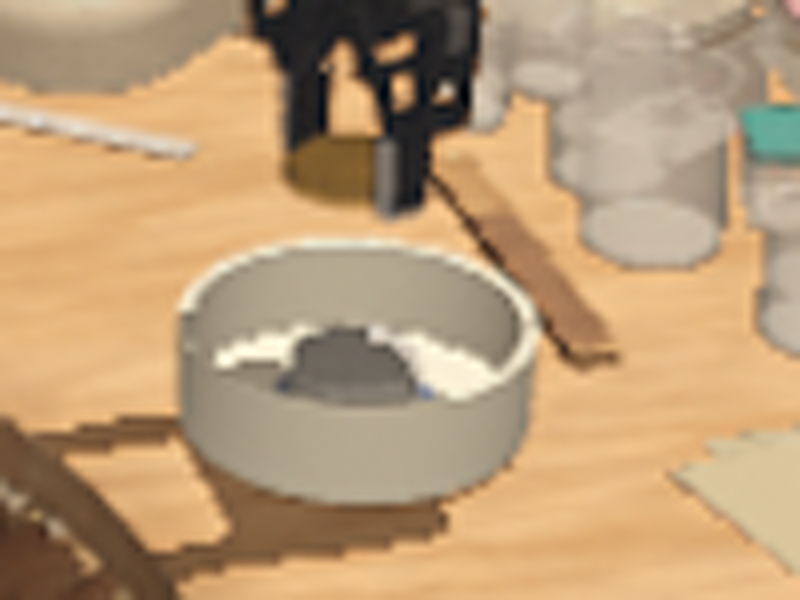

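Medal (scene x≈285–435 in the crop, centre px ≈360) is over the dish's rim centre (px ≈359.9); pile ≈358.5. Lowering, then feeling.

```bash
python3 -m jog '-1 0 15 0 0 0 .5;-1.5 0 35 0 0 0 .5;-1.5 0 50 0 0 0 .5;-1.5 0 60 0 0 0 .5;-1.5 0 67 0 0 0 .5;-1.5 0 70 0 0 0 .5;-1.5 0 70 0 0 0 .5'; for i in 1 2; do :; done; python3 -m jog '0 0 1 0 0 0 .5;0 0 2 0 0 0 .5;0 0 3 0 0 0 .5;0 0 3 0 0 0 .5'; python3 -m jog '0 0 1 0 0 0 .5;0 0 2 0 0 0 .5;0 0 2 0 0 0 .5'
```

```text
time_s: 19.8
tcp_pos: [0.4978, -0.2325, 0.0513]
tcp_rot: [-179.8, -0.1, 163.1]
wrist_force: [-0.5, -0.1, -1.4]
opening: 0.701
time_s: 20.2
tcp_pos: [0.4979, -0.2326, 0.0486]
tcp_rot: [-179.8, -0.0, 163.1]
wrist_force: [-0.2, 0.3, -1.2]
opening: 0.702
time_s: 20.5
tcp_pos: [0.4976, -0.2325, 0.0463]
tcp_rot: [-179.8, -0.1, 163.1]
wrist_force: [0.0, 0.6, -2.1]
opening: 0.704
```

```bash
python3 -m jog '0 1 0.5 0 0 0 .5;0 1.5 1 0 0 0 .5;0 1.5 1.5 0 0 0 .5;0 1.5 1.5 0 0 0 .5' | sed -n '2p;4p'; python3 -m jog '0 0 0.5 0 0 0 .5;0 0 1 0 0 0 .5;0 0 1.5 0 0 0 .5;0 0 1.5 0 0 0 .5' | sed -n '2p;4p'
```

```text
tcp_pos: [0.4982, -0.231, 0.0449]
wrist_force: [-0.2, -0.3, -0.8]
tcp_pos: [0.4981, -0.2311, 0.0433]
wrist_force: [-0.6, 0.7, -1.2]
```

```bash
python3 -m jog '0 0 0.5 0 0 0 .5;0 0 1 0 0 0 .5;0 0 1 0 0 0 .5' | sed -n '2p;4p'; python3 -m jog '0 0 0.5 0 0 0 .5;0 0 1 0 0 0 .5;0 0 1 0 0 0 .5' | sed -n '2p;4p'
```

```text
tcp_pos: [0.4982, -0.2311, 0.0424]
wrist_force: [-0.5, -0.1, -1.2]
tcp_pos: [0.4982, -0.2311, 0.0414]
wrist_force: [-0.0, -0.3, -1.1]
```

```bash
python3 -m jog '0 0 0.5 0 0 0 .5;0 0 1 0 0 0 .5;0 0 1 0 0 0 .5' | sed -n '2p;4p'; python3 -m jog '0 0 0.5 0 0 0 .5;0 0 1 0 0 0 .5;0 0 1 0 0 0 .5' | sed -n '2p;4p'
```

```text
tcp_pos: [0.4981, -0.2311, 0.0403]
wrist_force: [0.0, -0.7, -1.2]
tcp_pos: [0.4982, -0.2311, 0.0394]
wrist_force: [0.3, -0.2, -2.1]
```

```bash
python3 -m jog '0 0 0.5 0 0 0 .5;0 0 1 0 0 0 .5;0 0 1 0 0 0 .5' | sed -n '2p;4p'
```

```text
tcp_pos: [0.4981, -0.2311, 0.0383]
wrist_force: [-0.7, 0.6, -1.4]
```

```bash
python3 -m jog '0 0 0.5 0 0 0 .5;0 0 1 0 0 0 .5;0 0 1 0 0 0 .5' | sed -n '2p;4p'; python3 -m jog '0 0 0.5 0 0 0 .5;0 0 1 0 0 0 .5;0 0 1 0 0 0 .5' | sed -n '2p;4p'
```

```text
tcp_pos: [0.4982, -0.2311, 0.0374]
wrist_force: [0.4, 0.0, -0.9]
tcp_pos: [0.4981, -0.2311, 0.0363]
wrist_force: [0.2, -0.7, -1.4]
```

```bash
python3 -m jog '0 0 0.5 0 0 0 .5;0 0 1 0 0 0 .5;0 0 1 0 0 0 .5' | sed -n '2p;4p'
```

```text
tcp_pos: [0.4983, -0.2312, 0.0357]
wrist_force: [-1.1, 0.7, 1.9]
```

Contact felt (force change about +3.4 N): pile top ≈ 27.5 mm, inside 26–36. Opening gently, then up.

```bash
python3 -m jog '0 0 0.5 0 0 0 .5;0 0 .5 0 0 0 .5;0 0 0.5 0 0 0 .7;0 0 .5 0 0 0 .73;0 0 .5 0 0 0 .8;0 0 .5 0 0 0 .9;0 0 .5 0 0 0 .95;0 0 .5 0 0 0 .95' && python3 -m jog '0 0 -3 0 0 0 .95;0 0 -10 0 0 0 .95;0 0 -30 0 0 0 .95;0 0 -70 0 0 0 .95;0 0 -120 0 0 0 .95;0 0 -170 0 0 0 .95;0 0 -220 0 0 0 .95;0 0 -260 0 0 0 .95;0 0 -275 0 0 0 .95;0 0 -275 0 0 0 .95' && python3 - <<'E'
from h import *
st();p,q=seat(.014,.05)
rel([p[0],p[1],.31],q)
s=cams.capture('scene');cv2.imwrite('pics/scene10.png',s[:,:,::-1])
for n,im,b in(('scene',s,(325,225,395,265)),):
    c,stt,m=blob(im,(20,110,60),(34,255,255),b);print(n,c,stt,'exp',proj(n,[.4975,-.2305,.0335]))
E
```

```text
time_s: 24.5
tcp_pos: [0.4982, -0.2311, 0.0348]
tcp_rot: [-179.8, -0.1, 163.1]
wrist_force: [0.5, -0.2, -0.5]
opening: 0.949
time_s: 25.5
tcp_pos: [0.4998, -0.2311, 0.3136]
tcp_rot: [-179.7, 0.3, 163.1]
wrist_force: [0.2, 0.1, 0.1]
opening: 0.948
25.5 [ 0.4998 -0.2311  0.3136] [-179.7271    0.2898  163.1315] F [0.2355 0.0982 0.1418] M [ 0.0022  0.0347 -0.0001] op 0.9482514763227105 j [ -32.9153    0.115    94.0706   -0.1827   85.4605 -106.0322]
rel [229.2 506.6  -0. ] [-0.5284  0.0066 -0.005 ]
scene [356.5 245. ] [356 245   2   1   2] exp [357.7909 248.0355]
```

```bash
python3 - <<'E'
from h import *
q=seat()[1]
rel([.4156,.2802,.31],q);rel([.4156,.2802,.1912],q);rel([.4326,.3378,.0873],q)
E
```

```text
rel [228.  464.6  -1.2] [-0.527   0.0023 -0.0062]
rel [228.  465.  117.6] [-0.527   0.0023 -0.0062]
rel [228.5 525.4 221.3] [-0.527   0.0023 -0.0062]
```

```bash
python3 -m jog '10 20 0 0 0 0 .95;30 60 0 0 0 0 .95;50 100 0 0 0 0 .95;70 143 0 -.05 0 0 .95;90 183 0 -.1 0 0 .95;110 224 0 -.15 0 0 .95;130 265 0 -.2 0 0 .95;150 306 0 -.25 0 -.003 .95;170 346 0 -.32 0 -.004 .95;190 387 0 -.4 0 -.005 .95;210 428 0 -.48 .002 -.006 .95;228 465 0 -.527 .002 -.006 .95;228 465 30 -.527 .002 -.006 .95;228 465 65 -.527 .002 -.006 .95;228 465 100 -.527 .002 -.006 .95;228 465 118 -.527 .002 -.006 .95;228 465 118 -.527 .002 -.006 .95' && python3 - <<'E'
from h import *
st();q=seat()[1]
rel([.4326,.3378,.0873],q)
t,s=cams.capture('top'),cams.capture('scene')
cv2.imwrite('pics/top11.png',t[:,:,::-1]);cv2.imwrite('pics/scene11.png',s[:,:,::-1])
c,stt,m=blob(t,(18,90,60),(36,255,255),(378,202,412,234));print('top',c,stt,onz('top',*c,.0335));print(m[:,:].sum())
for n,im in(('top',t),('scene',s)):
  x0,y0,x1,y1={'top':(378,202,412,234),'scene':(340,235,385,262)}[n]
  for y in range(y0,y1):print(y,''.join('Y' if 16<=h<=36 and S>90 else 'w' if S<60 else '.' for h,S,v in cv2.cvtColor(im[y:y+1,x0:x1],cv2.COLOR_RGB2HSV)[0]))
E
```

```text
time_s: 27.25
tcp_pos: [0.411, 0.2797, 0.1843]
tcp_rot: [150.3, -0.7, 163.5]
wrist_force: [0.3, -1.0, 0.8]
opening: 0.951
27.25 [0.411  0.2797 0.1843] [150.281   -0.6801 163.4818] F [ 0.267  -0.9644  0.7828] M [-0.2451  0.0814  0.0618] op 0.9514663770137332 j [  7.5366 -15.1577 126.5816  31.7605  60.2284 -79.816 ]
rel [ -5.3   5.6 114.9] [-0.0049 -0.0101 -0.0062]
top [393.7434 217.8097] [386 210  17  17 226] [ 0.4978 -0.2302  0.0335]
226
202 YYwwwwwwwwwwwwwwwwwwwwwwwwwwwww.YY
203 Ywwwwwwwwwwwwwwwwwwwwwwwwwww.www.Y
204 wwwwwwwwwwwwwwwwwwwwwwwwwwwwwwwww.
205 wwwwwwwwwwwwwwwwwwwwwwwwwwwwwwwwww
206 wwwwwwwwwwwwwwwwwwwwwwwwwwwwwwwwww
207 wwwwwwwwwwwwwwwwwwwwwwwwwwwwwwwwww
208 wwwwwwwwwwwwwwwwwwwwwwwwwwwwwwwwww
209 wwwwwwwwwwwwwwww.wwwwwwwwwwwwwwwww
210 wwwwwwwwwwww.YYYYYYYwwwwwwwwwwwwww
211 wwwwwwwwwwwYYYYYYYYYY.wwwwwwwwwwww
212 wwwwwwwwwwYYYYYYYYYYYY.wwwwwwwwwww
213 wwwwwwwwwYYYYYYYYYYYYYY.wwwwwwwwww
214 wwwwwwww.YYYYYYYYYYYYYYYwwwwwwwwww
215 wwwwwwwwYYYYYYYYYYYYYYYY.wwwwwwwww
216 wwwwwwwwYYYYYYYYYYYYYYYYYwwwwwwwww
217 wwwwwwwwYYYYYYYYYYYYYYYYYwwwwwwwww
218 wwwwwwwwYYYYYYYYYYYYYYYYYwwwww
[... 1239 characters left out ...]

248 wwwwwwwwwwYYYYYYYYYYYYYYYYYYwwwwwwwwwwwwwwYY.
249 wwwwwwwwwwYYYYYYYYYYYYYYYYYYwwwwwwwwwwwwwwYY.
250 wwwwwwwwww.YYYYYYYYYYYYYYYYYwwwwwwwwwwwww.YYY
251 wwwwwwwwwwwYYYYYYYYYYYYYYYY.wwwwwwwwwwwww.YYY
252 wwwwwwwwwww.YYYYYYYYYYYYYYYwwwwwwwwwwwwww.YYY
253 wwwwwwwwwwwww.YYYYYYYYYYY.wwwwwwwwwwwwwww.YYY
254 wwwwwwwwwwwwwwwww.....wwwwwwwwwwwwwwwwwww.YYY
255 wwwwwwwwwwwwwwwwwwwwwwwwwwwwwwwwwwwwwwwwwYYYY
256 wwwwwwwwwwwwwwwwwwwwwwwwwwwwwwwwwwwwwwwwwYYYY
257 wwwwwwwwwwwwwwwwwwwwwwwwwwwwwwwwwwwwwwwww.YYY
258 wwwwwwwwwwwwwwwwwwwwwwwwwwwwwwwwwwwwwwwww.YYY
259 wwwwwwwwwwwwwwwwwwwwwwwwwwwwwwwwwwwwwwww..YYY
260 wwwwwwwwwwwwwwwwwwwwwwwwwwwwwwwwwwwwwwwwYYYYY
261 .wwwwwwwwwwwwwwwwwwwwwwwwwwwwwwwwwwwwww.YYYYY
```

Medal lies flat and central: 17×17 px round, at (0.4978,−0.2302) against the dish's (0.4975,−0.2305). Now fetching the lid.

```bash
python3 -m jog '-4 4 10 -.005 -.01 -.006 .95;-5 6 30 -.005 -.01 -.006 .95;-5 6 55 -.005 -.01 -.006 .95;-5 6 80 -.005 -.01 -.006 .95;-5 6 100 -.005 -.01 -.006 .95;-5 6 110 -.005 -.01 -.006 .95;-5 6 114 -.005 -.01 -.006 .95;-5 6 114 -.005 -.01 -.006 .95' && python3 -m jog '0 0 0 0 0 0 .8;0 0 0 0 0 0 .65;0 0 0 0 0 0 .5;0 0 0 0 0 0 .45;0 0 0 0 0 0 .4;0 0 0 0 0 0 .3;0 0 0 0 0 0 .2;0 0 0 0 0 0 .2;0 0 0 0 0 0 .2' 60; python3 -c "
from h import *
st()
t=cv2.imread('pics/top11.png')[:,:,::-1];h=cv2.cvtColor(t[185:250,362:428].copy(),cv2.COLOR_RGB2HSV)
m=cv2.inRange(h,np.array((0,0,60)),np.array((180,70,255)));c=max(cv2.findContours(m,0,1)[0],key=cv2.contourArea);e=cv2.minEnclosingCircle(c);f=cv2.fitEllipse(cv2.convexHull(c));print(e,f,onz('top',e[0][0]+362,e[0][1]+185,.046),onz('top',f[0][0]+362,f[0][1]+185,.046))"
```

```text
time_s: 28.15
tcp_pos: [0.438, 0.3388, 0.0956]
tcp_rot: [149.7, 0.6, 163.5]
wrist_force: [-0.9, -0.8, -0.7]
opening: 0.95
time_s: 29.05
tcp_pos: [0.4375, 0.3376, 0.0952]
tcp_rot: [149.8, 0.6, 163.5]
wrist_force: [-4.5, -10.4, 7.6]
opening: 0.366
29.05 [0.4375 0.3376 0.0952] [149.7771   0.6157 163.5249] F [ -4.5048 -10.3781   7.561 ] M [-1.3138  0.633   0.1107] op 0.3657969704514363 j [ 14.9658   0.3762 124.1667  37.2537  44.5431 -83.2824]
((32.18385314941406, 32.384666442871094), 21.22916030883789) ((32.188838958740234, 32.24717330932617), (41.577423095703125, 42.319793701171875), 101.30912780761719) [ 0.4987 -0.2297  0.046 ] [ 0.4992 -0.2298  0.046 ]
```

Grip came 5 mm sideways and 6 mm shallow (the last reading lagged the command). Opening, correcting and regripping.

```bash
python3 -m jog '0 0 0 0 0 0 .45;0 0 0 0 0 0 .6;0 0 0 0 0 0 .7;2 -2 0 0 0 0 .7;4 -4 2 0 -.01 0 .7;4.8 -4.5 4 0 -.01 0 .7;4.8 -4.5 5.5 0 -.01 0 .7;4.8 -4.5 5.5 0 -.01 0 .7;4.8 -4.5 5.5 0 -.01 0 .7' && python3 -m jog '0 0 0 0 0 0 .5;0 0 0 0 0 0 .45;0 0 0 0 0 0 .4;0 0 0 0 0 0 .3;0 0 0 0 0 0 .2;0 0 0 0 0 0 .2;0 0 0 0 0 0 .2' 60; python3 -c "
from h import *
st()"
```

```text
time_s: 29.95
tcp_pos: [0.4328, 0.3391, 0.088]
tcp_rot: [149.7, 1.1, 163.2]
wrist_force: [-0.9, -0.9, -0.0]
opening: 0.702
time_s: 30.65
tcp_pos: [0.4329, 0.3389, 0.0885]
tcp_rot: [149.7, 1.1, 163.2]
wrist_force: [-2.8, -3.9, 6.0]
opening: 0.37
30.65 [0.4329 0.3389 0.0885] [149.6755   1.0977 163.2248] F [-2.7528 -3.9078  6.0122] M [-0.4081  0.4114  0.1234] op 0.3701910106836414 j [ 15.4719   0.3253 125.1716  37.8545  42.9594 -83.6653]
```

```bash
python3 -m jog '0 0 -3 0 0 0 .2;0 0 -10 0 0 0 .2;0 0 -25 0 0 0 .2;0 -5 -45 0 0 0 .2;0 20 -80 0 0 0 .2;0 50 -130 0 0 0 .2;0 75 -180 0 0 0 .2;0 95 -220 0 0 0 .2;0 100 -235 0 0 0 .2;0 100 -235 0 0 0 .2;0 100 -235 0 0 0 .2' && python3 - <<'E'
from h import *
st();s=monitor.sense();q=seat()[1]
d=q.inv()*R.from_euler('xyz',[149.6755,1.0977,163.2248],degrees=True)
rel([.499,-.2309,.32],down(163)*d)
E
```

```text
time_s: 31.75
tcp_pos: [0.4185, 0.3091, 0.3406]
tcp_rot: [149.7, 1.1, 163.2]
wrist_force: [0.7, 0.3, -3.4]
opening: 0.372
31.75 [0.4185 0.3091 0.3406] [149.7317   1.0807 163.1978] F [ 0.7025  0.2997 -3.4275] M [-0.4516  0.1712  0.0335] op 0.3721535451046012 j [ 11.8842 -21.7462 114.5512  27.0692  72.6509 -66.4686]
rel [-232.7 -439.  -227.2] [ 0.5227  0.0004 -0.002 ]
```

```bash
python3 -m jog '-5 -10 -5 0 0 0 .2;-18 -34 -18 .02 0 0 .2;-35 -66 -34 .05 0 0 .2;-52 -99 -51 .09 0 0 .2;-70 -132 -68 .13 0 0 .2;-88 -165 -85 .17 0 0 .2;-105 -198 -103 .21 0 0 .2;-123 -232 -120 .25 0 0 .2;-140 -265 -137 .29 0 0 .2;-158 -298 -154 .33 0 -.001 .2;-175 -331 -171 .37 0 -.001 .2;-192 -362 -187 .41 0 -.001 .2;-206 -389 -201 .45 0 -.002 .2;-218 -411 -213 .49 0 -.002 .2;-227 -428 -222 .515 0 -.002 .2;-232 -437 -226 .523 0 -.002 .2;-233 -439 -227 .523 0 -.002 .2;-233 -439 -227 .523 0 -.002 .2;-233 -439 -227 .523 0 -.002 .2' && python3 - <<'E'
from h import *
st();q=seat()[1]
d=q.inv()*R.from_euler('xyz',[149.6755,1.0977,163.2248],degrees=True)
rel([.499,-.2309,.11],down(163)*d)
E
```

```text
time_s: 33.65
tcp_pos: [0.4997, -0.2297, 0.32]
tcp_rot: [179.6, 1.1, 163.3]
wrist_force: [0.4, 0.4, -1.8]
opening: 0.368
33.65 [ 0.4997 -0.2297  0.32  ] [179.6056   1.0939 163.3485] F [ 0.4315  0.4175 -1.7791] M [ 0.0411 -0.0191  0.0246] op 0.36848665967008315 j [ -33.3063   -0.6872   94.1979    0.6935   85.5546 -106.7067]
rel [  4.3  -2.8 209.9] [0.0013 0.0001 0.0007]
```

```bash
python3 -m jog '0 0 10 0 0 0 .2;1 -1 35 0 0 0 .2;2 -1 70 0 0 0 .2;2 -2 105 0 0 0 .2;3 -2 140 0 0 0 .2;4 -3 170 0 0 0 .2;4 -3 192 0 0 0 .2;4 -3 205 0 0 0 .2;4 -3 210 0 0 0 .2;4 -3 210 0 0 0 .2;4 -3 210 0 0 0 .2' && python3 - <<'E'
from h import *
st();q=seat()[1]
d=q.inv()*R.from_euler('xyz',[149.6755,1.0977,163.2248],degrees=True)
rel([.499,-.2309,.09],down(163)*d)
s=cams.capture('scene');cv2.imwrite('pics/scene12.png',s[:,:,::-1])
E
```

```text
time_s: 34.75
tcp_pos: [0.5002, -0.2326, 0.1114]
tcp_rot: [179.7, 1.2, 163.3]
wrist_force: [0.9, -0.6, -1.4]
opening: 0.371
34.75 [ 0.5002 -0.2326  0.1114] [179.6892   1.2391 163.3219] F [ 0.935  -0.6411 -1.3552] M [ 0.0765  0.045  -0.0363] op 0.3711373520615818 j [ -33.5137    9.9103  106.2278    0.7381   62.7679 -107.1704]
rel [ 2.1  1.2 21.4] [-0.0001  0.0026  0.0002]
```

```bash
python3 -m jog '1 1 5 0 0 0 .2;2 1 12 0 0 0 .2;2 1 19 0 0 0 .2;2 1 24 0 0 0 .2;2 1 24 0 0 0 .2;2 1 24 0 0 0 .2';  python3 -m jog '0 0 1 0 0 0 .2;0 0 2 0 0 0 .2;0 0 3 0 0 0 .2;0 0 3 0 0 0 .2'|sed -n '2p;3p;4p';  python3 -m jog '0 0 1 0 0 0 .2;0 0 2 0 0 0 .2;0 0 3 0 0 0 .2;0 0 3 0 0 0 .2'|sed -n '2p;3p;4p'
```

```text
time_s: 35.4
tcp_pos: [0.498, -0.2306, 0.0857]
tcp_rot: [179.6, 1.1, 163.3]
wrist_force: [-0.1, -0.4, -2.2]
opening: 0.37
tcp_pos: [0.4983, -0.2307, 0.0831]
tcp_rot: [179.7, 1.1, 163.3]
wrist_force: [-0.3, 0.5, -1.4]
tcp_pos: [0.4987, -0.2309, 0.0801]
tcp_rot: [179.7, 1.2, 163.3]
wrist_force: [1.6, -0.4, -1.3]
```

```bash
python3 -m jog '0 0 1 0 0 0 .2;0 0 2 0 0 0 .2;0 0 2 0 0 0 .2'|sed -n '2p;4p';  python3 -m jog '0 0 1 0 0 0 .2;0 0 1.5 0 0 0 .2;0 0 1.5 0 0 0 .2'|sed -n '2p;4p'
```

```text
tcp_pos: [0.4986, -0.2308, 0.0781]
wrist_force: [2.8, -1.2, -1.7]
tcp_pos: [0.4986, -0.2308, 0.0766]
wrist_force: [2.4, -1.6, -0.6]
```

```bash
python3 -m jog '0 0 .5 0 0 0 .2;0 0 1 0 0 0 .2;0 0 1 0 0 0 .2'|sed -n '2p;4p'
```

```text
tcp_pos: [0.4986, -0.2308, 0.0756]
wrist_force: [2.8, -2.3, -1.7]
```

```bash
python3 -m jog '0 0 .5 0 0 0 .2;0 0 1 0 0 0 .2;0 0 1 0 0 0 .2'|sed -n '2p;4p'
```

```text
tcp_pos: [0.4988, -0.2308, 0.0749]
wrist_force: [3.5, -2.2, 2.7]
```

```bash
python3 -m jog '0 0 .5 0 0 0 .2;0 0 1 0 0 0 .2;0 0 1 0 0 0 .2'|sed -n '2p;4p'
```

```text
tcp_pos: [0.4988, -0.2309, 0.0749]
wrist_force: [-1.6, -0.4, 10.5]
```

Lid is down at TCP z 0.0749, exactly the fully-down height predicted. A small sideways force hints it is off centre; feel the play along tool x.

```bash
python3 -m jog '0 0 -.8 0 0 0 .2;-1 0 -.8 0 0 0 .2;-2 0 -.8 0 0 0 .2;-2 0 -.8 0 0 0 .2'|sed -n '2p;4p'; python3 -m jog '-1 0 0 0 0 0 .2;-2 0 0 0 0 0 .2;-2 0 0 0 0 0 .2'|sed -n '2p;4p'
```

```text
tcp_pos: [0.4989, -0.2309, 0.0748]
wrist_force: [-6.0, 0.9, 12.9]
tcp_pos: [0.4993, -0.2309, 0.0748]
wrist_force: [-13.8, 3.1, 20.3]
```

```bash
python3 -m jog '-1 0 0 0 0 0 .2;-2 0 0 0 0 0 .2;-2 0 0 0 0 0 .2'|sed -n '2p;4p'
```

```text
tcp_pos: [0.5011, -0.2314, 0.0748]
wrist_force: [-13.7, 4.1, 19.9]
```

```bash
python3 -m jog '1 0 -.8 0 0 0 .2;1 0 -1.5 0 0 0 .2;1 0 -1.5 0 0 0 .2'; python3 -c "
from h import *
st()"
```

```text
time_s: 39.0
tcp_pos: [0.5015, -0.2313, 0.0749]
tcp_rot: [179.6, 0.9, 163.3]
wrist_force: [-6.5, 0.6, 3.2]
opening: 0.366
39.0 [ 0.5015 -0.2313  0.0749] [179.6148   0.8722 163.3194] F [-6.5054  0.6098  3.2066] M [-0.0903  0.8257 -0.0821] op 0.36648541191559836 j [ -33.2997   13.2811  106.8108    0.7202   59.1845 -106.987 ]
```

```bash
python3 -m jog '-1 0 -.4 0 0 0 .2;-2 0 -.4 0 0 0 .2;-2 0 -.4 0 0 0 .2'|sed -n '2,4p'; python3 -m jog '-1 0 0 0 0 0 .2;-2 0 0 0 0 0 .2;-2 0 0 0 0 0 .2'|sed -n '2,4p'
```

```text
tcp_pos: [0.5018, -0.2313, 0.0749]
tcp_rot: [179.6, 0.6, 163.3]
wrist_force: [-12.2, 1.2, 8.2]
tcp_pos: [0.5019, -0.2314, 0.0748]
tcp_rot: [179.6, 0.3, 163.4]
wrist_force: [-20.0, 3.9, 15.5]
```

```bash
python3 -m jog '2 0 -.3 0 0 0 .2;5 0 -.6 0 0 0 .2;5 0 -.6 0 0 0 .2;5 0 -.6 0 0 0 .2'|sed -n '2,4p'; python3 -m jog '1 0 0 0 0 0 .2;3 0 0 0 0 0 .2;3 0 0 0 0 0 .2'|sed -n '2,4p'
```

```text
tcp_pos: [0.5017, -0.2313, 0.0762]
tcp_rot: [179.6, 1.0, 163.3]
wrist_force: [-1.6, -0.9, -3.4]
tcp_pos: [0.4995, -0.2309, 0.0769]
tcp_rot: [179.7, 1.1, 163.3]
wrist_force: [0.3, -0.4, -1.6]
```

```bash
python3 -m jog '1 0 0 0 0 0 .2;2 0 0 0 0 0 .2;2 0 0 0 0 0 .2'|sed -n '2,4p'
```

```text
tcp_pos: [0.499, -0.231, 0.0775]
tcp_rot: [179.7, 1.4, 163.3]
wrist_force: [6.1, -2.0, -5.2]
```

```bash
python3 -m jog '-2 0 0 0 0 0 .2;-4 0 0 0 0 0 .2;-4 0 0 0 0 0 .2'|sed -n '2,4p'; python3 -m jog '0 1 0 0 0 0 .2;0 2 0 0 0 0 .2;0 2 0 0 0 0 .2'|sed -n '2,4p';python3 -m jog '0 -2 0 0 0 0 .2;0 -4 0 0 0 0 .2;0 -4 0 0 0 0 .2'|sed -n '2,4p'
```

```text
tcp_pos: [0.5012, -0.2315, 0.0768]
tcp_rot: [179.6, 1.1, 163.3]
wrist_force: [-0.3, 1.2, -1.8]
tcp_pos: [0.5013, -0.2305, 0.0767]
tcp_rot: [179.8, 1.1, 163.3]
wrist_force: [-2.2, -4.6, -3.9]
tcp_pos: [0.5006, -0.2333, 0.0768]
tcp_rot: [179.6, 1.1, 163.3]
wrist_force: [-0.7, -0.1, -3.3]
```

```bash
python3 -m jog '0 -1 0 0 0 0 .2;0 -2 0 0 0 0 .2;0 -2 0 0 0 0 .2'|sed -n '2,4p'; python3 -m jog '0 -1 0 0 0 0 .2;0 -2 0 0 0 0 .2;0 -2 0 0 0 0 .2'|sed -n '2,4p'
```

```text
tcp_pos: [0.5002, -0.2337, 0.0765]
tcp_rot: [179.5, 1.1, 163.3]
wrist_force: [1.8, 6.1, -2.7]
tcp_pos: [0.4999, -0.234, 0.0762]
tcp_rot: [179.3, 1.0, 163.3]
wrist_force: [4.6, 12.2, -1.8]
```

```bash
python3 -m jog '0 -1 0 0 0 0 .2;0 -2 0 0 0 0 .2;0 -2 0 0 0 0 .2'|sed -n '2,4p'
```

```text
tcp_pos: [0.4998, -0.2342, 0.076]
tcp_rot: [179.2, 1.0, 163.3]
wrist_force: [6.3, 17.3, -1.9]
```

Play measured by contact: x ≈0.4990–0.5018, y ≈−0.2335…−0.2307, so the centre is (0.5004,−0.2321). Centring there and lowering.

```bash
python3 -m jog '.8 3 0 0 0 0 .2;.8 7.4 0 0 0 0 .2;.8 7.4 0 0 0 0 .2;.8 7.4 0 0 0 0 .2'; python3 -m jog '0 0 .7 0 0 0 .2;0 0 1.4 0 0 0 .2;0 0 1.4 0 0 0 .2'|sed -n '2,4p'
```

```text
time_s: 42.8
tcp_pos: [0.5003, -0.2322, 0.077]
tcp_rot: [179.7, 1.1, 163.3]
wrist_force: [-0.3, 0.3, -2.6]
opening: 0.371
tcp_pos: [0.5002, -0.2322, 0.0754]
tcp_rot: [179.7, 1.1, 163.3]
wrist_force: [-1.0, 0.5, -1.5]
```

```bash
python3 -m jog '0 0 .5 0 0 0 .2;0 0 1 0 0 0 .2;0 0 1 0 0 0 .2'|sed -n '2,4p'
```

```text
tcp_pos: [0.5003, -0.2321, 0.0749]
tcp_rot: [179.7, 1.1, 163.3]
wrist_force: [-3.3, 0.1, 3.2]
```

```bash
python3 -m jog '0 0 .2 0 0 0 .2;0 0 .4 0 0 0 .2;0 0 .4 0 0 0 .2'|sed -n '2,4p'
```

```text
tcp_pos: [0.5003, -0.2321, 0.0749]
tcp_rot: [179.7, 1.1, 163.3]
wrist_force: [-5.0, 0.3, 7.0]
```

```bash
python3 -m jog '0 0 .5 0 0 0 .2;0 0 1 0 0 0 .2;0 0 .5 0 0 0 .2;0 0 .3 0 0 0 .36;0 0 .3 0 0 0 .38;0 0 .3 0 0 0 .4;0 0 0 0 0 0 .45;0 0 0 0 0 0 .6;0 0 0 0 0 0 .8;0 0 0 0 0 0 .95;0 0 0 0 0 0 .95'; python3 -m jog '0 0 -10 0 0 0 .95;0 0 -30 0 0 0 .95;0 0 -65 0 0 0 .95;0 0 -105 0 0 0 .95;0 0 -150 0 0 0 .95;-20 -40 -190 0 0 0 .95;-50 -80 -210 0 0 0 .95;-60 -120 -210 0 0 0 .95;-70 -160 -210 0 0 0 .95;-70 -200 -210 0 0 0 .95;-70 -250 -210 0 0 0 .95;-70 -250 -210 0 0 0 .95;-70 -250 -210 0 0 0 .95' && python3 - <<'E'
from h import *
st()
t,s=cams.capture('top'),cams.capture('scene')
cv2.imwrite('pics/topf.png',t[:,:,::-1]);cv2.imwrite('pics/scenef.png',s[:,:,::-1])
k,a,_=blob(t,(0,60,0),(20,255,120),(385,206,408,229));k2,b,_=blob(s,(0,60,0),(20,255,120),(350,230,370,248))
print('knob',k,a,k2,b,two(k,k2))
cv2.imwrite('pics/cf.png',cv2.vconcat([cv2.hconcat([cv2.resize(t[180:255,345:445],(400,300),interpolation=2),cv2.resize(s[205:280,310:410],(400,300),interpolation=2)]),cv2.resize(t[120:280,150:470],(600,300))[:, :600].copy() if 0 else cv2.hconcat([cv2.resize(t[50:290,150:470],(400,300)),cv2.resize(s[140:300,200:520],(400,300))])])[:,:,::-1])
E
```

```text
time_s: 44.8
tcp_pos: [0.5004, -0.2318, 0.074]
tcp_rot: [179.6, 1.1, 163.3]
wrist_force: [0.2, -0.5, 0.6]
opening: 0.949
time_s: 46.1
tcp_pos: [0.4905, -0.4924, 0.2838]
tcp_rot: [179.6, 1.1, 163.2]
wrist_force: [0.1, 1.0, 0.4]
opening: 0.952
46.1 [ 0.4905 -0.4924  0.2838] [179.6161   1.0916 163.1763] F [0.1418 1.0343 0.353 ] M [ 0.0352  0.0514 -0.0078] op 0.951665641598008 j [ -52.0354   20.5498   74.0165    0.947    84.7639 -125.2963]
knob [395.7879 216.7576] [392 213   9   9  66] [359.3871 241.    ] [355 237  10   8  62] (array([ 0.5005, -0.2334,  0.0599]), np.float64(0.7216145824180926))
```

View pics/cf.png

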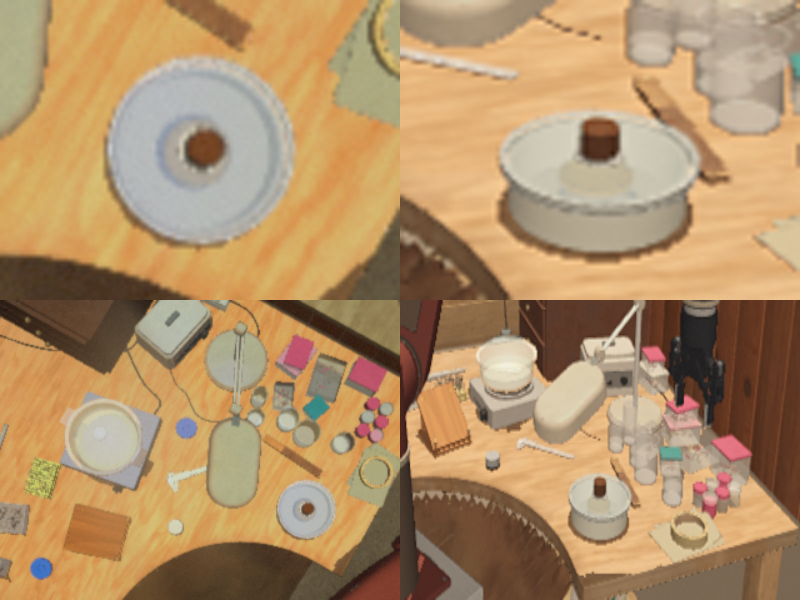

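The final view shows the lid level and centred. The knob is at top px (395.8,216.8) and scene px (359.4,241.0); at the start it was at (395.7,216.8) and (358.9,241.2). The medal is visible under the glass, the rest and block are empty, and the bystanders look unmoved.

```bash
python3 -c "
from h import *
print(r.sign_off())"
```

```text
the job is handed in; nothing more can be done
None
```

The job is done and handed in at 46 s of the 72 s allowed.

**What I did**
- **Lid off:** I raised the lid by its knob to a 12° tilt while the far edge still rested on the dish. I then carried it over the lamp and parked it on the rest, sliding it down until I felt both pegs.
- **Medal:** I set it on the pile by feel, with contact at a pile top of about 27.5 mm, and only then opened the jaws. It lay flat, within about 1 mm of the dish centre by the top camera.
- **Lid on:** I lowered the lid until it touched, centred it by feeling the play on each side, and released it once seated.

**Last checks**
- **Seating:** the knob is within 0.5 pixel of where it started in both cameras. The tool stood at 74.9 mm when the lid was down; the height I worked out for fully down was 74.9 mm.
- **Other things:** the caliper, sanding stick and tape look unmoved in the last picture; I did not measure their positions.

**What disagreed or went less smoothly**
- The pegs were met about 5 mm higher up the slope than I had estimated from the images.
- My first regrip of the parked lid was about 5 mm off to the side and 6 mm too shallow, so I opened and regripped it.
- The lid's sideways play felt like about ±1.4 mm, not the 4 mm given. I found no explanation and centred it on what I felt.
- While feeling for the board and the play, I pressed with up to about 46 N at the wrist through the lid.

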